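# Pin the dust-box lid and give the box a blast of air

### The job

Pick up the loose hinge pin with the block grip and slide it all the way through the aligned hinge knuckles of the dust box, so that its block stops against the outer knuckle and the closed lid is fastened. Only then pull the round air knob straight out to its on stop, let the air run for two seconds, push the knob fully back in and let go. Do not work the T-bar drain valve, and leave the tools, rocks and containers where they lie.

Things in the scene. Friction and masses are not known exactly. Their poses are not given: they have to be found in the camera images.
- dust_box: Grey steel box fixed to the bench, 180 (x) x 140 (y) x 115 mm high. Origin: centre of its underside. Two steel hinge knuckles (22 mm square, 11.5 mm square hole) stand outside its far (+x) wall, the lid's knuckle between them; the row is 86 mm long, from y = -70 to +16 mm. Hinge axis: x = +103 mm, 115 mm above the bench. The pin enters at the -y end and slides along +y.
- hinge_mouth (a point): Centre of the open outer face of the entry knuckle, on the hinge axis, flush with the box's -y end face; axes as the box's.
- box_lid: Loose lid, clear plate 180 x 140 x 6 mm in an aluminium edge, lying closed on the box's rim, held by a lip with about 1.5 mm of play; 0.35 kg; a black pull, its top 18 mm above the rim, is at the edge away from the hinge. Origin at the centre of its underside (rim level, 115 mm up). Axes as the box's.
- lid_knuckle (a point): Centre of the lid's single hinge knuckle, 36 mm long, 11.5 mm square hole; with the lid in place it is 43 mm along the box's +y from hinge_mouth. Axes as the lid's.
- hinge_pin: Loose steel hinge pin, about 0.15 kg: a block grip 16 (x) x 36 (y) x 26 mm high with an 8 mm round rod out of its +y face, 96 mm long, the last 10 mm tapering to 3 mm. It lies on the block, rod level, 13 mm up, on either side of the box. Origin: centre of the block's underside; the rod points along +y. The chisel, alike in length, has no block.
- pin_neck (a point): Where the rod leaves the block: on the rod's axis, in the block's +y face, 18 mm from the block's centre. Axes as the pin's.
- air_valve: Aluminium valve block fixed to the bench, 70 (x) x 60 (y) x 85 mm high, on a base plate, with the round air knob on its -x face. Origin at the centre of its underside; its -x axis is level and is the way the knob pulls out. It and the drain valve may change places.
- air_knob (a joint): Travel of the air knob in m: 0 fully in (off), 0.024 fully out (on). Over-centre detent: it stays at either end, and past the middle (0.012) it snaps to the nearer end; about 4 N starts it either way.
- air_knob_grip (a point): Centre of the round black knob, a plain cylinder 30 mm in diameter and 32 mm long along the pull axis, 55 mm above the bench, on a 12 mm stem; 46 mm out from the block's face when in, moves with the knob. Axes as the valve's.
- drain_valve: The other valve block, same size and axes, with the T-bar handle.
- drain_bar_grip (a point): Centre of the black T-bar, 14 x 56 (across) x 14 mm, 55 mm above the bench, 46 to 70 mm out from its block's face. Must stay as found.
- low_rock: Dark stone about 60 mm across, 40 mm high, between box and valves. Origin under its centre, as for all below.
- big_rock: Brownish stone 90 mm across, 70 mm high, right of the valves.
- chisel: Square dark steel chisel 14 x 14 x 150 mm lying along its y.
- fossil: Small stone trilobite 38 x 50 mm, 13 mm high, in front of the valves.
- glue_bottle: Green bottle, 60 mm in diameter, 130 mm high, at the back.
- resin_jar: Jar, 70 mm in diameter, 80 mm high, beside the box on the side where the pin enters.
- hammer: Hammer 260 mm long lying at the back.
- brush: Brush 180 mm long lying in front, left of the box.
There are look-alikes about, which are no part of the job. Leave any red look-alike of the air_valve alone.

How it is judged:
By the outcome, as a careful person would: the job done as asked, in the order asked, and still so for the second after the job is handed in, with the robot touching nothing.
It also fails if it takes over 64 s, if anything falls off the work surface, if the arm or the gripper's body presses on something with over 40 N, if the wrist force passes 120 N, or if a joint passes its speed limit or range.

### The arm

A 6-joint arm with a two-finger parallel gripper is mounted at the origin on the work surface. World frame = base frame: x ahead of the robot, y to its left, z up, the work surface at z = 0. Lengths are in m, angles in rad, forces in N, time in s.
With the tool pointing down it reaches from about 0.35 to 0.775 m from the base axis. Payload 5.5 kg.
Tool frame: the origin (TCP) lies midway between the tips of the shut fingers; the grasp point (between the pads) lies 19 mm behind it; y points along the fingers, z is the direction in which the jaws open and shut, and the axes are right-handed (so a half turn about y gives the same grasp; the last joint's range is limited). The gripper opens to 85 mm and grips with 20 to 120 N. Pads are 22 mm wide; open, the fingers measure 114 mm over their backs; the gripper's body (76 mm by 85 mm) begins 54 mm behind the grasp point. The pads swing forward as they close: fully open they stand 13 mm farther back than shut.
Start: joints at [1.129, 0.313, 0.046, 1.304, 0, 1.431], TCP at [0.171, 0.549, 0.231] pointing down, gripper open.
Joint ranges: [-2.76, 2.76], [-0.86, 1.69], [-1.03, 1.26], [-2.2, 2.34], [-1.47, 1.5], [-3.14, 3.14]. Speed limits (rad/s): [2.57, 2.57, 3.14, 3.14, 3.14, 3.14].

### API

Orientations are given as a rotation vector (axis times angle).
In Python, from bench import manip gives the robot as it stands. Calls block until the motion is done:
- manip.move_to(position, orientation): joint-space move of the TCP to a pose.
- manip.move_linear(position, rot=None, velocity=0.15): straight line of the TCP; rot=None keeps the orientation; velocity is the mean speed in m/s.
- manip.move_j(angles): joint-space move.
- manip.ungrasp() and manip.gripper_close(effort=None): open the fingers fully, or close them until they stop; effort is the grip in N (None keeps the last).
- manip.dwell(seconds).
- manip.solve_ik(position, orientation): joint angles nearest the present ones, or None.
- manip.camera(name): name is "side" or "top" or "wrist"; returns a dict with "img" (480x640x3 uint8, blue, green, red), "intrinsics" (3x3 intrinsics, pixels), "R" (3x3) and "t" (3): a world point X has camera coordinates R X + t. Camera axes: x right, y down, z forward; pixel columns grow to the right and rows downward; lengths in m; the calibration is good to about 2 mm. The wrist camera is an equidistant fisheye: a pixel r from the principal point sees the ray r / f radians off the axis. A picture is of the moment at which its call begins. There is no depth.
A pose or a line that the arm cannot do raises manip.MotionError and nothing moves.
- manip.close_job(): hands the job in, once; it reports no verdict.
Readings, each from a call of its own:
- manip.read_time(): time.
- manip.read_joint_pos(): joint angles.
- manip.read_qd(): joint speeds.
- manip.read_joint_torque(): joint torques, N m.
- manip.read_tool_pos(): TCP position.
- manip.read_ee_rot(): TCP orientation.
- manip.read_force(): force on the tool from outside, world axes, zero at the start.
- manip.read_moment(): the same for the moment, N m.
- manip.read_finger_gap(): finger opening in m.
Only numpy, scipy, OpenCV 4.12 (cv2) and the standard library are available. Lean on these libraries where they do the work, as an engineer would, in place of code of your own. Each camera call takes 0.05 s, during which the arm holds its last target. There are 200 camera calls.

## Working session

There is one attempt and no reset: what is moved stays moved. The work goes in short steps, each a Python script; the robot and the scene stay as the last script left them, time stands still between calls to the robot, and variables do not carry over. Pictures are saved under pics/ and viewed, about 8 in all and at most 12, crops included, and the job is handed in when it is done.

```bash
ls; mkdir -p pics; python3 - <<'E'
from bench import manip
import cv2,numpy as np,pickle
d={}
for n in("top","side","wrist"):
    c=manip.camera(n); d[n]=c; cv2.imwrite(f"pics/{n}0.png",c["img"]); print(n,np.round(c["intrinsics"],1).tolist(),np.round(c["R"],3).tolist(),np.round(c["t"],3).tolist(), (-c["R"].T@c["t"]).round(3))
pickle.dump(d,open("cams.pkl","wb"))
print(manip.read_time(),manip.read_ee_rot(),manip.read_finger_gap())
E
```

```text
pics
top [[571.8, 0.0, 326.2], [0.0, 571.8, 234.6], [0.0, 0.0, 1.0]] [[-0.004, -1.0, 0.009], [-0.982, 0.002, -0.187], [0.187, -0.01, -0.982]] [-0.062, 0.554, 1.271] [ 0.307 -0.051  1.353]
side [[499.4, 0.0, 321.5], [0.0, 499.4, 240.4], [0.0, 0.0, 1.0]] [[0.859, -0.513, -0.006], [-0.319, -0.526, -0.788], [0.401, 0.679, -0.615]] [-0.498, 0.219, 1.099] [ 0.057 -0.885  0.846]
wrist [[371.6, 0.0, 322.0], [0.0, 371.6, 241.9], [0.0, 0.0, 1.0]] [[0.297, 0.955, -0.003], [0.91, -0.282, 0.303], [0.289, -0.092, -0.953]] [-0.573, -0.039, 0.382] [0.096 0.571 0.374]
0.15 [-1.55908133  0.23724993 -0.23662983] 0.08570627131019341
```

View pics/top0.png

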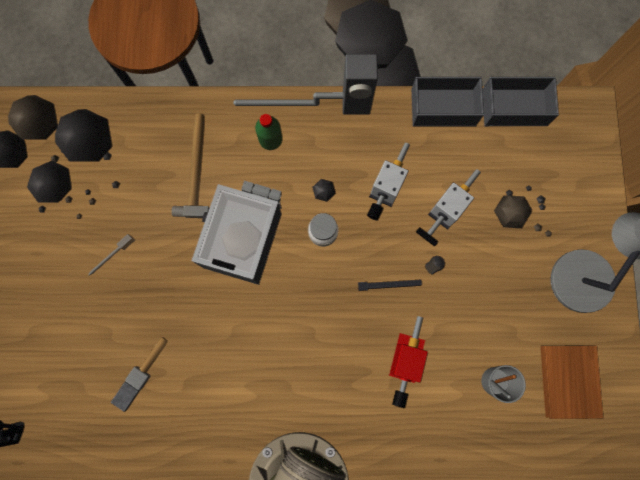

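View pics/side0.png

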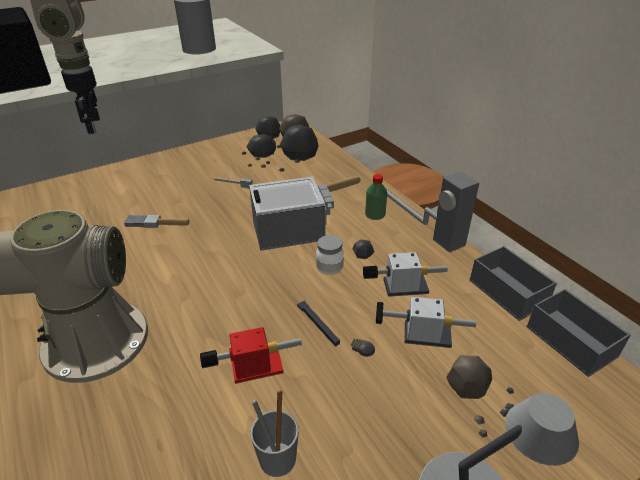

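The top view shows these things:
- The box is at about (237,235), with its hinge knuckles on the upper-right edge at (262,190).
- There are two pin candidates. One is at (110,253), with a block at (125,241) and a thin rod to (90,272). The other is the dark bar at (390,285), which looks like the chisel.
- There are three valves. The grey one at (389,183) has a round knob at (376,211). The grey one at (452,205) has a T-bar at (427,236). The red look-alike is at (408,360).

I'll enlarge these to confirm which is which.

```bash
python3 - <<'E'
import cv2,pickle,numpy as np
d=pickle.load(open("cams.pkl","rb")); t=d["top"]["img"]; s=d["side"]["img"]
def crop(im,u,v,w,h,k):
    c=cv2.resize(im[v:v+h,u:u+w],None,fx=k,fy=k,interpolation=cv2.INTER_CUBIC)
    for i in range(0,w,10): cv2.line(c,(i*k,0),(i*k,6 if (u+i)%50 else 14),(0,255,255),1)
    for i in range(0,h,10): cv2.line(c,(0,i*k),(6 if (v+i)%50 else 14,i*k),(0,255,255),1)
    return c
A=np.hstack([crop(t,190,180,100,100,4),np.full((400,400,3),0,np.uint8)])
A[0:200,400:600]=crop(t,80,225,50,50,4)[:200,:200]
A[0:200,600:800]=crop(t,340,260,100,50,2)[:200,:200] if 0 else np.pad(crop(t,340,260,100,50,2),((0,100),(0,0),(0,0)))
A[200:400,400:800]=crop(s,210,165,100,50,4)
B=np.hstack([crop(t,360,140,50,50,4)*0+crop(t,360,140,50,50,4),crop(t,360,175,50,50,4),crop(s,350,245,100,50,4)])
cv2.imwrite("pics/c1.png",np.vstack([A,B]))
E
```

```text
(no output)
```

View pics/c1.png

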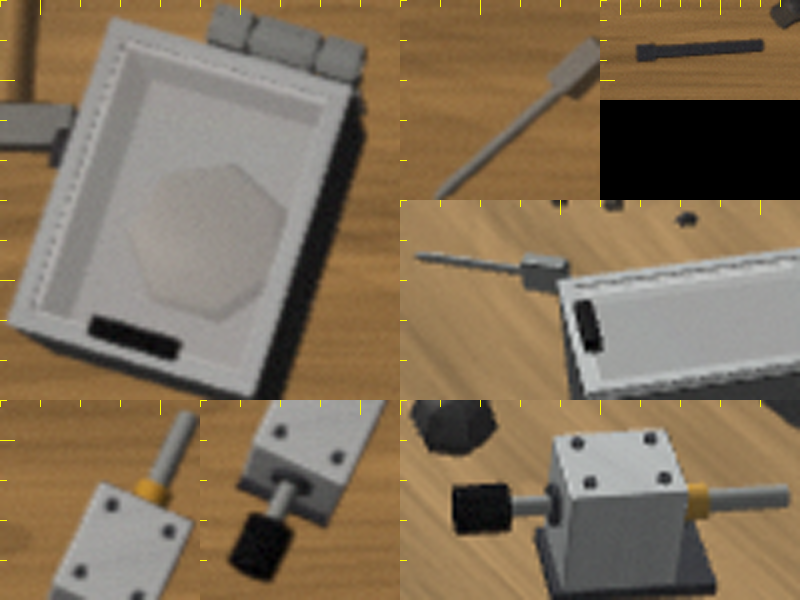

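The crop confirms three things:
- The pin is the piece at top (119,247), which has a block grip and a thin rod pointing to (90,273). The dark bar at (390,285) has no block, so it is the chisel.
- The air valve is the grey block with the round black knob, at top (375,212) and side (370,272).
- The other grey valve has the T-bar, so it's the drain. The red one is the decoy.

Next I'll fit the poses.

```bash
cat > h.py <<'E'
import numpy as np,cv2,pickle
from scipy.optimize import least_squares
def proj(c,P,fish=False):
    P=np.asarray(P,float).reshape(-1,1,3); rv=cv2.Rodrigues(np.asarray(c["R"],float))[0]; t=np.asarray(c["t"],float); K=np.asarray(c["intrinsics"],float)
    f=cv2.fisheye.projectPoints(P,rv,t,K,np.zeros(4))[0] if fish else cv2.projectPoints(P,rv,t,K,None)[0]
    return f.reshape(-1,2)
def T(p,L): # pose x,y,yaw ; local pts
    L=np.atleast_2d(L); c,s=np.cos(p[2]),np.sin(p[2]); return np.c_[p[0]+c*L[:,0]-s*L[:,1],p[1]+s*L[:,0]+c*L[:,1],L[:,2]]
def fit(obs,p0): # obs list of (cam,fish,local pts,pix)
    f=lambda p:np.concatenate([(proj(c,T(p,L),fi)-np.array(px)).ravel() for c,fi,L,px in obs])
    r=least_squares(f,p0,loss="soft_l1"); return r.x,f(r.x).reshape(-1,2)
def tri(c1,u1,c2,u2):
    f=lambda X:np.r_[(proj(c1,X)-u1).ravel(),(proj(c2,X)-u2).ravel()]
    r=least_squares(f,[.5,0,.05]); return r.x,r.fun
def rot_down(a): # tool y down, jaw axis z level at yaw a ; returns rotvec
    y=np.array([0,0,-1.]); z=np.array([np.cos(a),np.sin(a),0]); return cv2.Rodrigues(np.c_[np.cross(y,z),y,z])[0].ravel()
E
python3 - <<'E'
from h import *
d=pickle.load(open("cams.pkl","rb")); t,s=d["top"],d["side"]
from bench import manip
R=cv2.Rodrigues(np.array(manip.read_ee_rot()))[0]; print(R.round(3))
x,y=.09,.07
box,r=fit([(t,0,[[x,y,.121],[x,-y,.121],[-x,-y,.121],[-x,y,.121]],[(217.5,185),(278,202),(252.5,279.3),(192,261.3)]),
 (s,0,[[-x,y,.121],[-x,-y,.121],[x,-y,.121]],[(250,187),(256,215),(325,206)])],[.6,.1,-.2]); print("box",box,r.round(1).tolist())
m=T(box,[[.103,-.07,.115],[.103,.016,.115]]);print("hinge",m)
print("knuckle px",proj(t,T(box,[[.114,.016,.126],[.114,-.07,.126]])).round(1),"seen 243.7,181 / 281.2,192.5")
pin,r=fit([(t,0,[[0,.018,.013],[0,.114,.013]],[(118.7,247.5),(90,273.7)]),
 (s,0,[[0,.018,.013],[0,.114,.013]],[(240.5,182.5),(214.5,179)])],[.5,.4,.8]);print("pin",pin,r.round(1).tolist(),proj(t,T(pin,[0,0,.026])),proj(s,T(pin,[0,0,.026])))
v,r=fit([(t,0,[[.035,.03,.085],[.035,-.03,.085],[-.035,.03,.085],[-.035,-.03,.085],[-.081,0,.055]],[(384.2,160.7),(408,170),(372.5,188),(391,197),(375.5,211.7)]),(s,0,[[-.081,0,.055]],[(370.5,272.2)])],[.6,-.2,-.4]);print("valve",v,r.round(1).tolist())
print("knob",tri(t,(375.5,211.7),s,(370.5,272.2)),T(v,[-.081,0,.055]))
print("drain bar",tri(t,(427.5,236),s,(379.5,313)))
print("jar top",tri(t,(322,222),s,(330,243))[0],"bottle",tri(t,(266,120),s,(377,179))[0])
print([manip.solve_ik([*T(pin,[0,0,0])[0,:2],.004],rot_down(pin[2]+k)) is not None for k in(0,np.pi)])
E
```

```text
[[ 0.955 -0.001  0.297]
 [-0.297 -0.001  0.955]
 [-0.    -1.    -0.001]]
box [ 0.54902323  0.13533003 -0.2883284 ] [[0.6, -0.5], [0.2, -0.2], [1.1, 0.2], [-0.0, 0.0], [-1.7, -1.3], [-0.2, -1.1], [-0.4, -2.2]]
hinge [[0.62786694 0.03893154 0.115     ]
 [0.65232104 0.1213815  0.115     ]]
knuckle px [[244.3 180.5]
 [281.3 191.1]] seen 243.7,181 / 281.2,192.5
pin [0.54608928 0.4096617  0.7563403 ] [[1.9, -0.9], [-1.1, 0.7], [0.5, 0.2], [-1.0, -0.5]] [[124.57392146 240.47127604]] [[245.88560239 179.9087896 ]]
valve [ 0.67960646 -0.21149271 -0.4217687 ] [[-0.1, -0.8], [-0.0, 0.1], [-0.3, -1.4], [5.3, -0.1], [-0.3, 0.9], [-1.3, 0.2]]
knob (array([ 0.60824159, -0.17929557,  0.05513178]), array([ 0.09771955, -0.21623004, -0.23381961,  0.06217572])) [[ 0.60570479 -0.17833335  0.055     ]]
drain bar (array([ 0.54939182, -0.29810035,  0.05477275]), array([-0.1053288 ,  0.23381193,  0.23227483, -0.06153553]))
jar top [ 0.57712592 -0.05323538  0.07240333] bottle [0.80648941 0.07313358 0.12080051]
[True, True]
```

```bash
cat >> h.py <<'E'
BOX=np.array([.549,.1353,-.2883]); PIN=np.array([.546,.4097,.7563]); VAL=np.array([.681,-.2118,-.4218])
E
python3 - <<'E'
from h import *
from bench import manip
for n,p,a in [("pin",[*PIN[:2],.004],PIN[2]),("ins0",[*T(BOX,[.103,-.2,0])[0,:2],.106],BOX[2]),("ins1",[*T(BOX,[.103,-.088,0])[0,:2],.106],BOX[2]),("knob",[*T(VAL,[-.081,0,0])[0,:2],.036],VAL[2]+np.pi/2),("knobout",[*T(VAL,[-.105,0,0])[0,:2],.036],VAL[2]+np.pi/2)]:
    for k in (0,np.pi):
        q=manip.solve_ik(p,rot_down(a+k)); print(n,k>0,None if q is None else np.round(q,2))
p=[*PIN[:2],.14]
manip.move_to(p,rot_down(PIN[2]))
c=manip.camera("wrist"); pickle.dump(c,open("w1.pkl","wb")); cv2.imwrite("pics/w1.png",c["img"])
P=T(PIN,[[0,-.018,.026],[0,.018,.026],[0,.114,.013],[.008,.018,.026],[-.008,-.018,.026]]);print(proj(c,P,1).round(1).tolist(),manip.read_time(),manip.read_tool_pos())
E
```

```text
pin False [0.53 0.66 0.02 0.93 0.   1.34]
pin True [ 0.53  0.66  0.02  0.93  0.   -1.8 ]
ins0 False [-0.28  0.42 -0.11  1.04  0.    1.58]
ins0 True [-0.28  0.42 -0.11  1.04  0.   -1.56]
ins1 False [-0.09  0.47 -0.04  1.06  0.    1.77]
ins1 True [-0.09  0.47 -0.04  1.06  0.   -1.38]
knob False [-0.41  0.54 -0.1   0.93  0.    0.01]
knob True [-0.41  0.54 -0.1   0.93  0.   -3.13]
knobout False [-0.41  0.5  -0.17  0.9   0.    0.01]
knobout True [-0.41  0.5  -0.17  0.9   0.   -3.13]
[[323.8, 261.2], [324.0, 213.9], [324.2, 80.1], [335.2, 213.9], [313.0, 261.1]] 1.7167 [0.5449668  0.41093704 0.14069163]
```

View pics/w1.png

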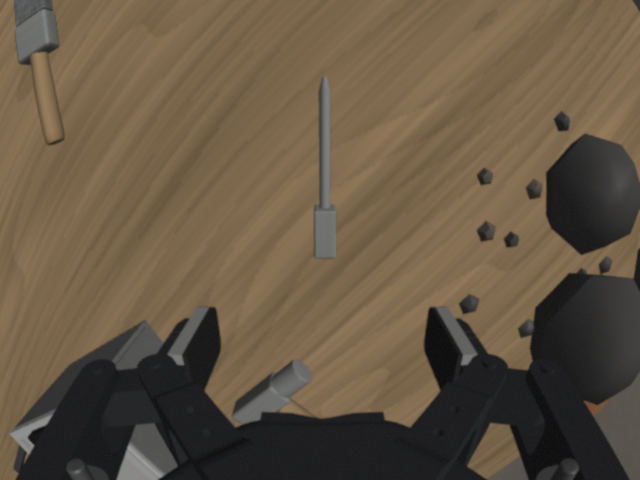

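The wrist view shows the pin with its block at rows 207–258, columns 314–336 and its tip at (324,76). That is about 3 mm further along +y than I estimated. I'll correct for that, grasp it and carry it to the hinge mouth.

```bash
cat >> h.py <<'E'
PIN[:2]=T(PIN,[.0006,.0028,0])[0,:2]
E
python3 - <<'E'
from h import *
from bench import manip
xy=PIN[:2]
manip.move_linear([*xy,.06],velocity=.15); print(manip.read_tool_pos())
manip.move_linear([*xy,.005],velocity=.08); print(manip.read_tool_pos(),manip.read_force())
manip.gripper_close(80); print("gap",manip.read_finger_gap())
manip.move_linear([*xy,.17],velocity=.2); print("gap",manip.read_finger_gap(),manip.read_force(),manip.read_time())
q=T(BOX,[.103,-.21,0])[0,:2]
manip.move_to([*q,.17],rot_down(BOX[2]))
manip.move_linear([*q,.107],velocity=.15);manip.dwell(.3)
print(manip.read_tool_pos(),q,manip.read_ee_rot(),rot_down(BOX[2]),manip.read_time())
for n in("wrist","top","side"):
  c=manip.camera(n); pickle.dump(c,open(n+"2.pkl","wb")); cv2.imwrite(f"pics/{n}2.png",c["img"])
  P=T(BOX,[[.114,-.07,.126],[.092,-.07,.126],[.103,-.07,.115],[.103,-.192,.115],[.103,-.21+.018+.096,.115]]);print(n,proj(c,P,n=="wrist").round(1).tolist())
E
```

```text
[0.54462229 0.41272639 0.06079468]
[0.54475671 0.41229029 0.00518511] [-0.69051975 -0.60955632 -0.56593689]
gap 0.014343624809989077
gap 0.014381952469196999 [ 0.23524758 -0.03673469 -1.94011748] 4.85
[ 0.58870371 -0.09551559  0.10805302] [ 0.58804126 -0.09531826] [-1.0575792   1.41678774 -1.41936736] [-1.05876591  1.4183338  -1.4183338 ] 7.5667
wrist [[355.3, -45.6], [291.2, -45.8], [323.1, -34.1], [322.9, 277.4], [323.1, 27.9]]
top [[281.3, 191.1], [278.4, 200.4], [280.2, 197.0], [332.7, 212.1], [291.3, 200.2]]
side [[333.5, 200.9], [325.3, 202.1], [329.4, 205.0], [342.4, 232.2], [332.0, 210.5]]
```

View pics/wrist2.png

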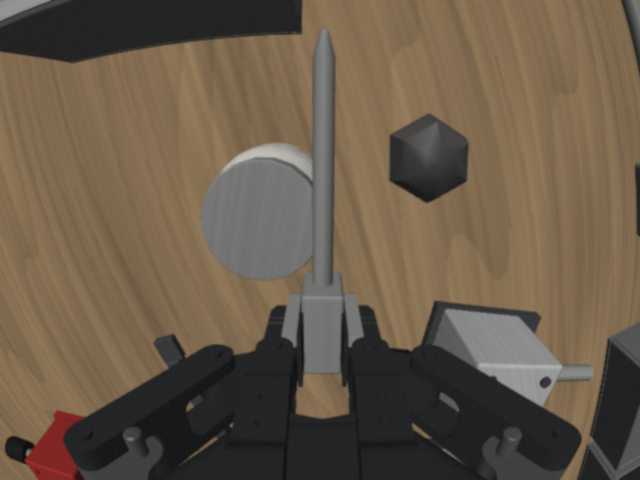

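The pin is straight in the grip, with its neck at (323,277) and its tip at (324,30), within 2 px of prediction. I'll bring the tip to within about 5 mm of the mouth and compare them up close.

```bash
python3 - <<'E'
from h import *
from bench import manip
q=T(BOX,[.103,-.189,0])[0,:2]
manip.move_linear([*q,.106],velocity=.1);manip.dwell(.3)
print(manip.read_tool_pos(),q,manip.read_time(),manip.read_force())
im=[]
for n,k in(("wrist",4),("top",10),("side",8)):
  c=manip.camera(n); pickle.dump(c,open(n+"3.pkl","wb")); 
  P=T(BOX,[[.114,-.07,.126],[.092,-.07,.126],[.103,-.07,.115],[.114,-.07,.104],[.103,-.075,.115]]);p=proj(c,P,n=="wrist");print(n,p.round(1).tolist())
  w,h=(100,75) if n=="wrist" else (40,60) if n=="top" else (50,30)
  u,v=(p[2]-[w/2,h/2 if n!="wrist" else 25]).astype(int); u=max(u,0);v=max(v,0);print("origin",u,v)
  a=cv2.resize(c["img"][v:v+h,u:u+w],None,fx=k if n!="top" else 10,fy=k if n!="top" else 10,interpolation=cv2.INTER_CUBIC)
  for i in range(0,w,10): cv2.line(a,(i*k,0),(i*k,8),(0,255,255),1)
  for i in range(0,h,10): cv2.line(a,(0,i*k),(8,i*k),(0,255,255),1)
  im.append(a)
out=np.zeros((600,800,3),np.uint8); out[:300,:400]=im[0]; out[:600,400:]=im[1]; out[300:540,:400]=im[2]
cv2.imwrite("pics/c3.png",out)
E
```

```text
[ 0.59394985 -0.07548647  0.10598848] [ 0.59401204 -0.07518496] 8.375 [ 0.11048756  0.03901892 -1.08966665]
wrist [[358.4, 4.3], [291.7, 4.0], [324.8, 13.0], [353.0, 21.6], [324.8, 25.7]]
origin 274 0
top [[281.3, 191.1], [278.4, 200.4], [280.2, 197.0], [282.0, 193.7], [282.3, 197.6]]
origin 260 166
side [[333.5, 200.9], [325.3, 202.1], [329.4, 205.0], [333.4, 207.9], [329.9, 206.1]]
origin 304 190
```

View pics/c3.png

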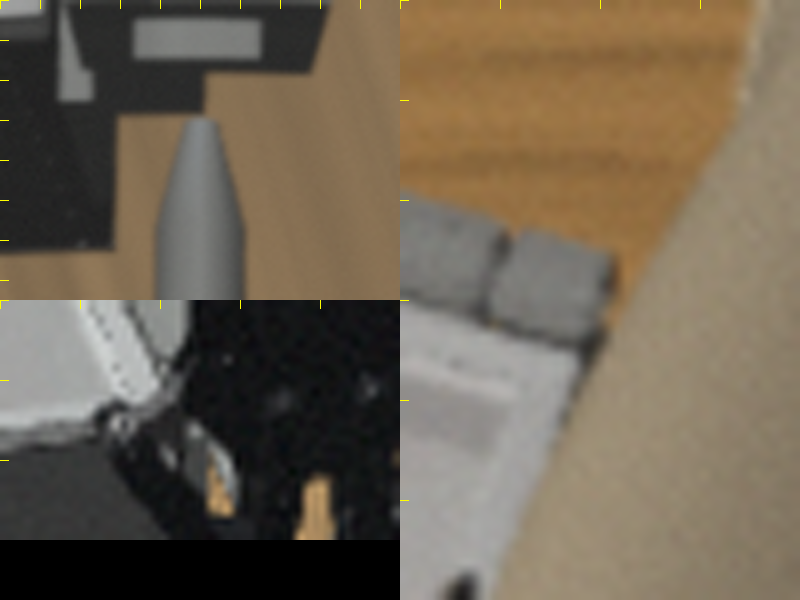

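In the wrist crop the hole is the light rectangle centred at about (323.4, 9.5), and the tip is at (324, 29.5). The lateral error is therefore only about 0.2 mm. I'll insert in steps and watch the force.

```bash
python3 - <<'E'
from h import *
from bench import manip
ax=T([0,0,BOX[2]],[0,1,0])[0]; lx=T([0,0,BOX[2]],[1,0,0])[0]
f0=np.array(manip.read_force()); z=.1074
manip.move_linear([*T(BOX,[.1028,-.189,0])[0,:2],z],velocity=.05); f0=np.array(manip.read_force())
def F():
    f=np.array(manip.read_force())-f0; return np.round([f@lx,f@ax,f[2]],1)
for y in (-.183,-.175,-.165,-.150,-.135,-.120,-.105,-.097,-.092):
    manip.move_linear([*T(BOX,[.1028,y,0])[0,:2],z],velocity=.06)
    f=F(); print(y,f,manip.read_time(),np.round(manip.read_moment(),2))
    if np.abs(f).max()>15: print("stop");break
p=np.array(manip.read_tool_pos());print(p,T([0,0,-BOX[2]],[[*(p[:2]-BOX[:2]),0]]))
for n in("wrist","side","top"):
  c=manip.camera(n); cv2.imwrite(f"pics/{n}4.png",c["img"])
E
```

```text
-0.183 [-0.5 -0.1  0.9] 9.025 [ 0.04  0.06 -0.02]
-0.175 [-0.  -1.   0.5] 9.3083 [-0.02  0.   -0.01]
-0.165 [ 0.1 -1.2  0.6] 9.625 [-0.04  0.   -0.01]
-0.15 [ 0.  -1.2 -0.1] 10.025 [-0.03  0.03 -0.03]
-0.135 [0.8 0.1 0.9] 10.425 [ 0.01 -0.01 -0.05]
-0.12 [-1.   0.1  0.3] 10.825 [-0.03  0.03 -0.01]
-0.105 [ 0.7 -1.2 -0.5] 11.225 [ 0.03 -0.02 -0.04]
-0.097 [-0.2 -1.4  1. ] 11.5083 [ 0.01  0.03 -0.  ]
-0.092 [ 0.2 -1.2  0.6] 11.7583 [-0.   -0.02 -0.02]
[0.62146795 0.01810924 0.10741599] [[ 0.1027971  -0.09174984  0.        ]]
```

```bash
python3 - <<'E'
from h import *
from bench import manip
ax=T([0,0,BOX[2]],[0,1,0])[0]; lx=T([0,0,BOX[2]],[1,0,0])[0]
z=.1074; f0=np.array(manip.read_force())
for y in np.arange(-.091,-.0785,.001):
    manip.move_linear([*T(BOX,[.1028,y,0])[0,:2],z],velocity=.02)
    f=np.array(manip.read_force())-f0; f=np.round([f@lx,f@ax,f[2]],1)
    p=np.array(manip.read_tool_pos()); print(round(y,4),f,T([0,0,-BOX[2]],[[*(p[:2]-BOX[:2]),0]])[0,:2].round(4))
    if np.abs(f).max()>10: print("stop");break
print(manip.read_time(),manip.read_finger_gap())
c=manip.camera("wrist"); cv2.imwrite("pics/wrist5.png",c["img"]); pickle.dump(c,open("wrist5.pkl","wb"))
E
```

```text
-0.091 [-0.4  1.9 -0.3] [ 0.1028 -0.091 ]
-0.09 [-0.8  1.4 -0.1] [ 0.1028 -0.0899]
-0.089 [-0.3  0.9 -0.6] [ 0.1028 -0.089 ]
-0.088 [-1.2  1.6  0.1] [ 0.1028 -0.088 ]
-0.087 [-0.9  0.6  0.8] [ 0.1028 -0.0869]
-0.086 [ 0.7  1.8 -0.3] [ 0.1028 -0.0859]
-0.085 [-1.1 -2.5  0.9] [ 0.1028 -0.0856]
-0.084 [-0.8 -5.5  0.8] [ 0.1028 -0.0855]
-0.083 [-1.2 -9.2  3.1] [ 0.1028 -0.0855]
-0.082 [ -1.6 -11.    2.8] [ 0.1028 -0.0855]
stop
14.4083 0.014320842341301898
```

View pics/wrist5.png

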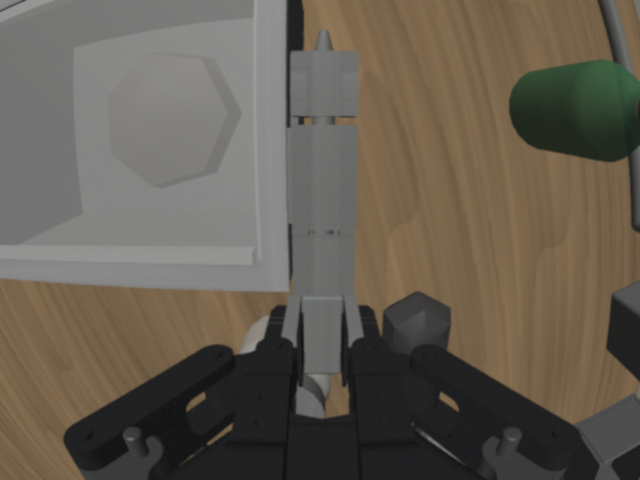

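The rod passes through all three knuckles. The tip is out at (324,35), the block face is against the outer knuckle at row 296, and there was a firm axial stop. I'll release it, retreat upward, check the pin and go to the knob.

```bash
python3 - <<'E'
from h import *
from bench import manip
manip.move_linear([*T(BOX,[.1028,-.085,0])[0,:2],.1074],velocity=.02)
manip.ungrasp(); print(manip.read_force(),manip.read_finger_gap())
q=T(BOX,[.1028,-.0857,0])[0,:2]
manip.move_linear([*q,.15],velocity=.1)
manip.move_linear([*q,.22],velocity=.2)
c=manip.camera("wrist"); cv2.imwrite("pics/wrist6.png",c["img"]); a=c["img"]
k=T(VAL,[-.081,0,0])[0,:2]
manip.move_to([*k,.15],rot_down(VAL[2]+np.pi/2)); manip.dwell(.2)
c=manip.camera("wrist"); cv2.imwrite("pics/wrist7.png",c["img"]); b=c["img"]
P=T(VAL,[[-.065,0,.055],[-.097,0,.055],[-.097,.015,.055],[-.097,-.015,.055],[-.065,0,.07],[-.097,0,.07],[-.035,.03,.085],[-.035,-.03,.085],[-.081,.057,.05],[-.081,-.057,.05]]);print(proj(c,P,1).round(1).tolist(),manip.read_tool_pos(),k,manip.read_time())
cv2.imwrite("pics/c7.png",np.hstack([a[0:480,160:480],b[:,80:560]]))
E
```

```text
[0.55349855 0.05259728 0.4275247 ] 0.08538091334559711
[[323.1, 267.2], [323.2, 222.3], [345.7, 222.3], [300.6, 222.3], [323.2, 275.6], [323.2, 228.4], [369.1, 326.5], [277.1, 326.5], [404.4, 243.0], [241.8, 242.8]] [ 0.60731513 -0.17822213  0.150193  ] [ 0.60709937 -0.17863833] 18.3667
```

View pics/c7.png

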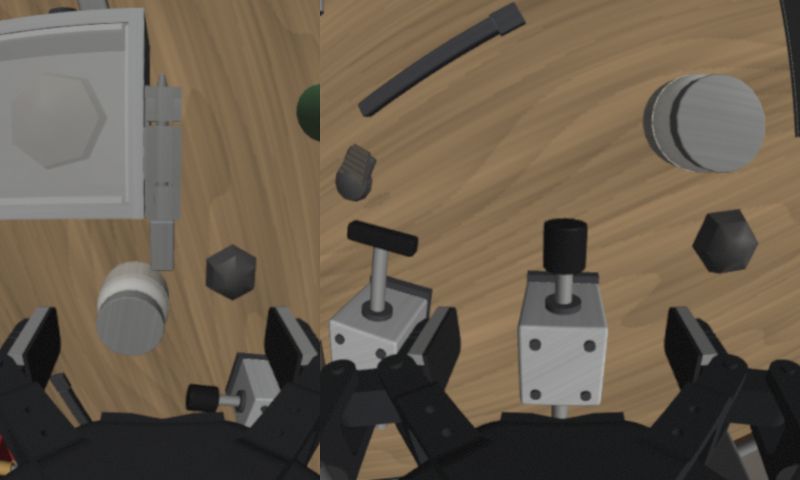

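The left half shows the pin still seated after release. Its block is against the knuckle at (162,245) and the tip is out at (162,78). The right half shows the round knob at cols 303–347 and rows 219–272 of the wrist image, within about 2 mm of prediction, with nothing near the finger paths. Now I'll grip, pull, wait and push.

```bash
python3 - <<'E'
from h import *
from bench import manip
X=-.082; Y=.0007; z=.037
ax=T([0,0,VAL[2]],[1,0,0])[0]
def go(x,v): manip.move_linear([*T(VAL,[x,Y,0])[0,:2],z],velocity=v)
def st(n):
    p=np.array(manip.read_tool_pos()); print(n,T([0,0,-VAL[2]],[[*(p[:2]-VAL[:2]),p[2]]])[0].round(4),"Fx",round(float((np.array(manip.read_force())-f0)@ax),1),"gap",round(manip.read_finger_gap(),4),manip.read_time())
f0=np.array(manip.read_force())
manip.move_linear([*T(VAL,[X,Y,0])[0,:2],.1],velocity=.15); go(X,.1); st("down")
manip.gripper_close(60); st("grip")
c=manip.camera("side"); cv2.imwrite("pics/s8a.png",c["img"])
for x in (.008,.016,.024,.026): go(X-x,.05); st(f"pull {x}")
c=manip.camera("side"); cv2.imwrite("pics/s8b.png",c["img"])
E
```

```text
down [-0.0814  0.0007  0.0377] Fx 0.9 gap 0.0856 19.6333
grip [-0.0818  0.002   0.0378] Fx -1.1 gap 0.0288 20.2
pull 0.008 [-0.089   0.0022  0.0379] Fx 1.0 gap 0.0284 20.5583
pull 0.016 [-0.0979  0.0024  0.0378] Fx -1.3 gap 0.0283 20.8667
pull 0.024 [-0.1058  0.0027  0.0378] Fx -0.5 gap 0.0283 21.175
pull 0.026 [-0.1058  0.0027  0.0379] Fx 4.2 gap 0.0282 21.425
```

The knob has travelled 24.0 mm and hit its stop, so the air is on. I'll dwell, push it back in, release and check.

```bash
python3 - <<'E'
from h import *
from bench import manip
X=-.082; Y=.002; z=.037
ax=T([0,0,VAL[2]],[1,0,0])[0]; f0=np.array(manip.read_force())-4.2*ax
def go(x,v): manip.move_linear([*T(VAL,[x,Y,0])[0,:2],z],velocity=v)
def st(n):
    p=np.array(manip.read_tool_pos()); F=float((np.array(manip.read_force())-f0)@ax); print(n,T([0,0,-VAL[2]],[[*(p[:2]-VAL[:2]),p[2]]])[0].round(4),"Fx",round(F,1),"gap",round(manip.read_finger_gap(),4),manip.read_time()); return F
manip.dwell(1.95); st("dwelt")
for x in (-.012,0,.001,.002,.003):
    go(X+x,.06)
    if st(f"push {x}")<-8: break
go(X,.02); st("relax")
manip.ungrasp(); st("open")
for h,v in((.1,.1),(.17,.2)): manip.move_linear([*T(VAL,[X,Y,0])[0,:2],h],velocity=v)
manip.move_linear([*T(VAL,[X-.03,Y+.03,0])[0,:2],.24],velocity=.2)
st("up"); c=manip.camera("wrist"); w=c["img"]; P=T(VAL,[[-.065,0,.07],[-.097,0,.07],[-.089,0,.07],[-.121,0,.07]]); print(proj(c,P,1).round(1).tolist())
s=manip.camera("side")["img"]; t=manip.camera("top")["img"]
out=np.zeros((600,800,3),np.uint8); out[:480,:480]=w[:,80:560]
f=lambda i,u,v,W,H,k:cv2.resize(i[v:v+H,u:u+W],None,fx=k,fy=k,interpolation=cv2.INTER_CUBIC)
out[:320,480:]=f(s,240,165,160,160,2)
out[320:560,480:]=f(t,190,150,320,240,1)
cv2.imwrite("pics/c9.png",out)
E
```

```text
dwelt [-0.1058  0.0027  0.0379] Fx 3.3 gap 0.0283 23.425
push -0.012 [-0.0926  0.0024  0.0378] Fx 1.8 gap 0.0285 23.8083
push 0 [-0.0818  0.002   0.0378] Fx -0.4 gap 0.0286 24.1583
push 0.001 [-0.0818  0.0021  0.0378] Fx -2.0 gap 0.0283 24.4083
push 0.002 [-0.0818  0.002   0.0377] Fx -5.3 gap 0.0284 24.6583
push 0.003 [-0.0818  0.002   0.0377] Fx -7.5 gap 0.0282 24.9083
relax [-0.0818  0.0021  0.0378] Fx -0.1 gap 0.0285 25.2083
open [-0.0821  0.0019  0.0368] Fx 0.3 gap 0.0855 25.8
up [-0.1122  0.0319  0.2387] Fx 0.3 gap 0.0853 27.6417
[[288.3, 269.5], [287.3, 235.8], [287.5, 244.4], [286.6, 209.1]]
```

View pics/c9.png

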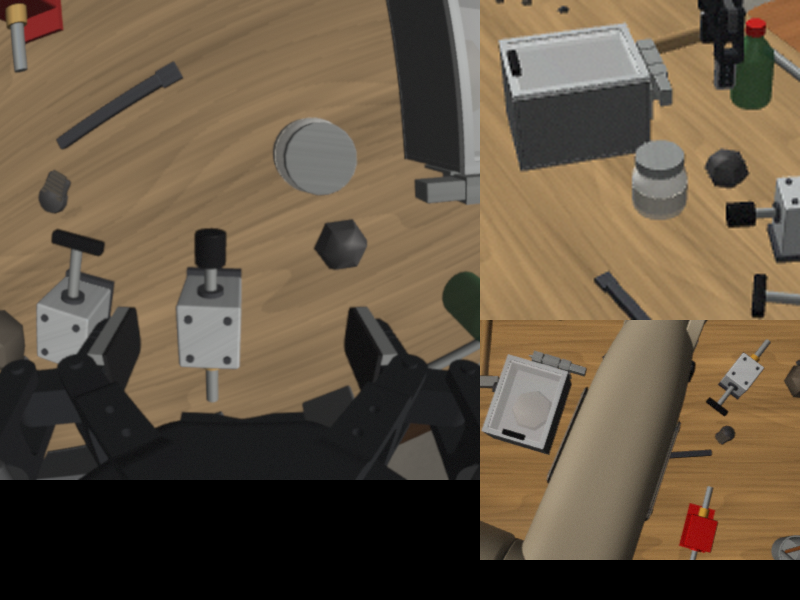

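The final view shows the knob fully in: its rows are 230–268, against a predicted back edge of 269.5 for "in" and 244 for "out". The pin block is still against the outer knuckle, at (433,188) in the wrist view and (662,95) in the side view. The T-bar, rocks, jar and chisel look unmoved. I'll hand the job in.

```bash
python3 -c "
from bench import manip
print(manip.read_time(),manip.read_force()); manip.close_job()"
```

```text
27.7917 [-0.15826021 -0.164502   -0.45906155]
the job is handed in; nothing more can be done
```

The lid is pinned shut, the air has been run and shut off again, and the job was handed in at 27.8 s with the arm clear of everything.

- **Hinge pin:** I took the pin by its block and slid it through all three knuckles with under 2 N of resistance. It came to a firm stop at about 11 N. After release, the pictures show the tip out past the last knuckle and the block still against the outer knuckle.
- **Air knob:** I then pulled the knob out 24.0 mm to its stop. It stayed there about 2.25 s, then I pushed it back to its starting position, where it took about 7.5 N at the stop, and let go. The last picture shows it fully in.
- **Other items:** I did not touch the T-bar drain valve, the red look-alike, or the tools, rocks and containers. The ones visible in the last pictures look unmoved.

No checks failed. The first estimates were 1–3 mm off (pin position, hinge mouth, knob) and I corrected or allowed for that from close views.

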